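# Fasten the long magneto case

## Robot

A 6-joint arm with a two-finger parallel gripper is mounted at the origin on the work surface. World frame = base frame: x ahead of the robot, y to its left, z up, the work surface at z = 0. Lengths are in m, angles in rad, forces in N, time in s.
With the tool pointing down it reaches from about 0.35 to 0.975 m from the base axis. Payload 4.9 kg.
Tool frame: the origin (TCP) lies at the very end of the fingers, on their centre line; the grasp point (between the pads) lies behind it (manip.grip_depth is the z of the grasp point in the tool frame, in m); z points along the fingers, y is the direction in which the jaws open and shut (so a half turn about z gives the same grasp; the last joint's range is limited). The gripper opens to 85 mm and grips with 20 to 120 N. Pads are 22 mm wide; open, the fingers measure 114 mm over their backs; the gripper's body (76 mm by 85 mm) begins 54 mm behind the grasp point. The pads swing forward as they close: fully open they stand 13 mm farther back than shut.
Start: joints at [1.018, 0.053, 1.613, -0, 1.476, -0.119], TCP at [0.263, 0.567, 0.231] pointing down, gripper open.
Joint ranges: [-3.01, 3.01], [-1.01, 2.22], [0.06, 2.58], [-1.02, 4.17], [0.09, 2.62], [-3.14, 3.14]. Speed limits (rad/s): [2.57, 2.57, 3.14, 3.14, 3.14, 3.14].

## Interface

Orientations are given as a unit quaternion [w, x, y, z].
In Python, from plant import state, optics, manip, silhouettes, place_of gives the robot as it stands. The module is installed in compiled form; this text tells all that it offers.
- The arm moves only by the tool jog_arm, never from a script. Its argument "increments" is a list of rows, each an object with "slide": the shift along the tool's x, y, z in mm, a list of three; "rotation": the turn, a rotation vector about the tool's x, y, z in degrees, a list of three. A call has 1 to 20 rows; each row shifts and turns the commanded pose from where the row before left it, along the tool's axes as they then stand; what a row does not reach is not made up. A row lasts 1/12 s, in which the tool goes at most 41.7 mm and 7.16 degrees, less where a joint would pass 70% of its speed; a pose out of reach is approached as far as the arm can. A call with a gripper value outside its range is refused whole. "fingers" is the opening, from 0 (shut) to 1 (fully open), set as the call begins (left out, the last holds). The fingers move at their own pace and stop on an object; the grip force is fixed at half the most. Time passes only in rows, so rows that do not move let the fingers close. It gives the time, the measured TCP pose, the force and the opening at its end, in the units of the state.
- state(): the state, without advancing time (a new reading comes with each control period).
- optics.grab_frame(name): name is "side" or "top"; returns a dict with "frame" (420x560x3 uint8, blue, green, red), "camera_matrix" (3x3 intrinsics, pixels), "R" (3x3) and "t" (3): a world point X has camera coordinates R X + t. Camera axes: x right, y down, z forward; pixel columns grow to the right and rows downward; lengths in m; the calibration is good to about 2 mm. A picture is of the moment at which its call begins. There is no depth.
- manip.job_done(): hands the job in, once; it reports no verdict.
Trained networks look in the newest picture that a camera, given by its name, has taken for a name from the list of things; names that differ only in an ending like _2 or _b are one class to them, and where a whole thing is asked for, a point or a joint stands for the part that bears it (a point fixed in the world has none). Each returns a list of dicts, best first, with "score" (0 to 1); they miss things now and then, are a little off and sometimes report something else, mostly with a low value. They report only what shows in the picture. A call takes as long as a camera call.
- silhouettes(thing, camera): "mask" (420x560 bool, what is visible of it) and "bbox" ([left, top, right, bottom] in pixels, round what is visible of it).
- place_of(thing, camera): "uv" ([column, row] in pixels: a listed point, or the origin of a listed thing).
The state is a dict: "time": time; "joint_pos": joint angles; "joint_vel": joint speeds; "joint_efforts": joint torques, N m; "tool_pos": TCP position; "tool_rot": TCP orientation; "contact_force": force on the tool from outside, world axes, zero at the start; "ft_torque": the same for the moment, N m; "gripper_width": opening from 0.0 (shut) to 1.0 (fully open).
Only numpy, scipy, OpenCV 4.12 (cv2) and the standard library are available. Lean on these libraries where they do the work, as an engineer would, in place of code of your own. Each camera call takes 0.05 s, during which the arm holds its last target.

## Task

On the magneto bench stand two flat steel parts cases with shut lids, a long one and a short one, each with its hasp standing open. Swing the long case's hasp over its catch until it lies flat on the case, and leave the short case's hasp standing as it is.

Things in the scene. Friction and masses are not known exactly. Their poses are not given: they have to be found in the camera images.
- long_case: The long grey steel case, fixed: 200 (x) x 300 (y) mm, 80 high. Origin: centre of its underside on the bench; z up, -x its front (towards the robot). Shut lid, 4 thick, top z 84, from x -5 back. Hasp hinge axis: parallel to y through x 15, y 0, z 86. Catch: steel staple 17 long in x, 5 wide, centred x -37, y 0, top z 101.5, on a striker plate, top z 83 (all mm, case frame).
- long_hasp (a joint): Long case's hasp angle, rad: 0 flat along case -x over the staple, 1.57 upright, more leans back over the lid (stop 2.4); starts 1.5 to 2.0. Steel strap 95 mm long from the hinge axis (in its mid-plane), 40 wide (y), 4 thick, 80 g; slot for the staple 40 to 64 mm from the axis, plain strap beyond. Stiff hinge: under 1 N at the end turns it, and it stays where left.
- short_case: The short grey steel case, fixed, not part of the job: 200 (x) x 150 (y) mm, otherwise the same as the long one, with the same lid, catch and hasp at the same places in its frame. Origin: centre of its underside; z up, -x its front. Its hasp also starts standing (1.5 to 2.0 rad); standing hasps reach about 182 mm above the bench.
- short_hasp_tip (a point): Middle of the free end of the short case's standing hasp (the same 95 x 40 x 4 mm strap on the same stiff hinge), which must stay where it is.

How it is judged:
By the outcome, as a careful person would: the job done as asked, in the order asked, and still so for the second after the job is handed in, with the robot touching nothing.
It also fails if it takes over 35 s, if anything falls off the work surface, if the arm or the gripper's body presses on something with over 40 N, if the wrist force passes 120 N, or if a joint passes its speed limit or range.

## Working session

There is one attempt and no reset: what is moved stays moved. The work goes in short steps, Python scripts to look and compute and a tool call to move; the robot and the scene stay as the last step left them, time stands still between calls to the robot, and variables do not carry over. Pictures are saved under pics/ and viewed, and the job is handed in when it is done.

Besides the shell and the picture viewer there is one more tool, called after ">>>" as name([rows], argument=value, ...), one row to a line, values as JSON. jog_arm: Moves the arm, as the interface text tells. Its arguments: {"type":"object","properties":{"increments":{"type":"array","items":{"type":"object","properties":{"slide":{"type":"array","items":{"type":"number"}},"rotation":{"type":"array","items":{"type":"number"}}}}},"fingers":{"type":"number"}},"required":["increments"]}

```bash
mkdir -p pics; cat > h.py <<'E'
from plant import state, optics, manip, silhouettes, place_of
import numpy as np, cv2
E
python3 - <<'E'
from h import *
s=state(); print(s['time'],s['tool_pos'],s['tool_rot'],s['contact_force'],manip.grip_depth)
for c in ('side','top'):
    f=optics.grab_frame(c); cv2.imwrite(f'pics/{c}0.png',f['frame'])
    print(c,f['camera_matrix'].tolist(),f['R'].round(4).tolist(),f['t'].round(4).tolist())
    for t in ('long_case','long_hasp','short_case','short_hasp_tip'):
        print(t,[(d['score'],d['bbox']) for d in silhouettes(t,c)],[(d['score'],np.round(d['uv'],1)) for d in place_of(t,c)])
print(state()['time'])
E
```

```text
0.0 [0.26235287 0.56658322 0.23005429] [-3.43796864e-04  2.15195246e-01  9.76570505e-01 -9.68218616e-04] [ 0.42720642  0.30086506 -0.41195463] -0.0187
side [[540.8010290043117, 0.0, 271.46086565048967], [0.0, 540.8010290043117, 217.05678418239754], [0.0, 0.0, 1.0]] [[0.8297, -0.5582, 0.0058], [-0.2876, -0.4363, -0.8526], [0.4784, 0.7057, -0.5225]] [-0.4418, 0.2146, 0.8477]
long_case [(0.57, [146.3, 124.8, 291.8, 247.4])] [(0.82, array([216.9, 204.5]))]Traceback (most recent call last):
  File "<stdin>", line 7, in <module>
ValueError: it knows: long_case, short_case, short_hasp_tip
```

```bash
python3 - <<'E'
from h import *
for c in ('side','top'):
    f=optics.grab_frame(c); cv2.imwrite(f'pics/{c}0.png',f['frame'])
    print(c,f['camera_matrix'].tolist(),f['R'].round(4).tolist(),f['t'].round(4).tolist())
    for t in ('long_case','long_hasp','short_case','short_hasp_tip'):
        print(t,[(d['score'],d['bbox']) for d in silhouettes(t,c)])
        if t!='long_hasp':print([(d['score'],np.round(d['uv'],1)) for d in place_of(t,c)])
print(state()['time'])
E
```

```text
side [[540.8010290043117, 0.0, 271.46086565048967], [0.0, 540.8010290043117, 217.05678418239754], [0.0, 0.0, 1.0]] [[0.8297, -0.5582, 0.0058], [-0.2876, -0.4363, -0.8526], [0.4784, 0.7057, -0.5225]] [-0.4418, 0.2146, 0.8477]
long_case [(0.61, [147.3, 126.5, 288.6, 248.1])]
[(0.97, array([217. , 203.6]))]
long_hasp [(0.67, [218.3, 129.6, 243.0, 170.6])]
short_case [(0.74, [292.3, 202.4, 438.4, 344.9])]
[(0.58, array([361.3, 294.5]))]
short_hasp_tip [(0.77, [365.9, 202.0, 399.0, 260.4])]
[(0.76, array([385.3, 200.9])), (0.63, array([217.2, 204.1]))]
top [[444.16702962740817, 0.0, 279.88679606249264], [0.0, 444.16702962740817, 196.51301385907226], [0.0, 0.0, 1.0]] [[-0.0255, -0.9995, 0.0183], [-0.9896, 0.0226, -0.1422], [0.1417, -0.0217, -0.9897]] [0.0068, 0.5197, 0.8601]
long_case [(0.62, [89.3, 139.9, 255.0, 251.2])]
[(0.81, array([178.2, 200.8]))]
long_hasp [(0.63, [144.7, 151.2, 177.6, 184.2])]
short_case [(0.86, [339.5, 107.1, 432.0, 216.4])]
[(0.88, array([379.2, 167.7]))]
short_hasp_tip [(0.71, [376.1, 121.4, 409.2, 156.9])]
[(0.64, array([398.4, 124.2]))]
1.0
```

View pics/side0.png

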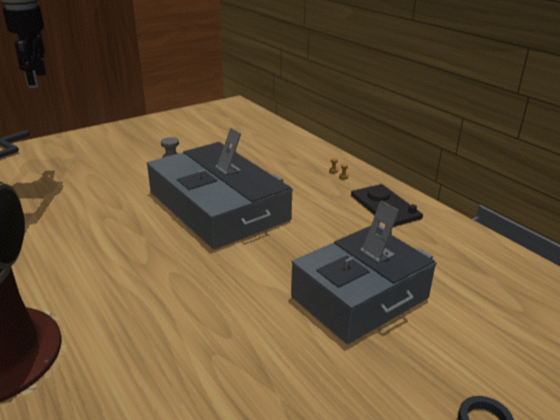

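View pics/top0.png

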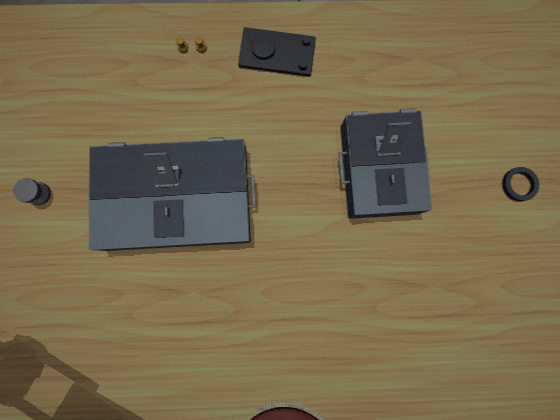

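```bash
cat > fit.py <<'E'
from h import *
from scipy.optimize import minimize
def proj(f,X):
    c=np.asarray(X)@f['R'].T+f['t']; p=c@f['camera_matrix'].T; return p[:,:2]/p[:,2:]
def pose(p,X):
    c,s=np.cos(p[2]),np.sin(p[2]); X=np.asarray(X,float)
    return np.c_[p[0]+c*X[:,0]-s*X[:,1],p[1]+s*X[:,0]+c*X[:,1],X[:,2]]
def casepts(L):
    return [[x,y,0] for x in(-.1,.1) for y in(-L/2,L/2)]+[[-.1,y,.08] for y in(-L/2,L/2)]+[[x,y,.084] for x in(-.005,.1) for y in(-L/2,L/2)]
def hasp(a,w=.04,t=.004,L=.095):
    d=np.array([-np.cos(a),0,np.sin(a)]);n=np.array([np.sin(a),0,np.cos(a)])
    return [np.array([.015,0,.086])+d*l+n*k+np.array([0,y,0]) for l in(0,L) for k in(-t/2,t/2) for y in(-w/2,w/2)]
def hull(f,P,S=4):
    m=np.zeros((420*S,560*S),np.uint8); q=cv2.convexHull(((proj(f,P)+.5)*S).astype(np.float32)).round().astype(np.int32)
    cv2.fillConvexPoly(m,q,1); return cv2.resize(m.astype(np.float32),(560,420),interpolation=cv2.INTER_AREA)
E
python3 - <<'E'
from fit import *
import pickle
D={}
for c in ('side','top'):
    f=optics.grab_frame(c); D[c]=dict(f=f)
    for t in ('long_case','long_hasp','short_case','short_hasp_tip'): D[c][t]=silhouettes(t,c)[0]['mask']
pickle.dump(D,open('d.pkl','wb'))
for nm,hn,L,p0 in(('long_case','long_hasp',.3,[.48,.2,0]),('short_case','short_hasp_tip',.15,[.55,-.2,0])):
  def cost(p):
    return sum(np.abs(hull(D[c]['f'],pose(p,casepts(L)))-(D[c][nm]&~D[c][hn])).sum() for c in D)
  # start from top centroid
  best=min((minimize(cost,p0,method='Nelder-Mead',options=dict(initial_simplex=[np.array(p0)+d for d in ([0,0,0],[.05,0,0],[0,.05,0],[0,0,y])],maxiter=200)) for y in(.1,-.1)),key=lambda r:r.fun)
  p=best.x
  for c in D: print(nm,c,best.fun,p,D[c][nm].sum())
  def hc(a,cs): return sum(np.abs(hull(D[c]['f'],pose(p,hasp(a)))-D[c][hn]).sum() for c in cs)
  A=np.arange(1.3,2.2,.02)
  for cs in(['side'],['top'],['side','top']):
    v=[hc(a,cs) for a in A]; print(cs,A[np.argmin(v)],min(v))
  a=A[np.argmin(v)]
  for c in D:
    im=D[c].setdefault('im',cv2.resize(D[c]['f']['frame'],None,fx=3,fy=3,interpolation=cv2.INTER_CUBIC))
    st=[[x,y,.1015] for x in(-.0455,-.0285) for y in(-.0025,.0025)]
    for P in(hasp(a),casepts(L),st):
      for q in proj(D[c]['f'],pose(p,P)): cv2.circle(im,tuple(((q+.5)*3).astype(int)),2,(0,0,255),-1)
    print(c,pose(p,[[.015,0,.086],[-.037,0,.1]]).round(4).tolist())
cv2.imwrite('pics/t1.png',D['top']['im'][300:900,200:1000]);cv2.imwrite('pics/s1.png',D['side']['im'][330:930,400:1200])
E
```

```text
long_case side 1998.9375 [0.52556453 0.21028816 0.02680039] 10193
long_case top 1998.9375 [0.52556453 0.21028816 0.02680039] 16775
['side'] 1.9800000000000006 64.25
['top'] 2.000000000000001 83.25
['side', 'top'] 1.9800000000000006 162.1875
side [[0.5406, 0.2107, 0.086], [0.4886, 0.2093, 0.1]]
top [[0.5406, 0.2107, 0.086], [0.4886, 0.2093, 0.1]]
short_case side 2008.8125 [ 0.57794925 -0.21630145  0.03993891] 11604
short_case top 2008.8125 [ 0.57794925 -0.21630145  0.03993891] 8780
['side'] 1.9200000000000006 200.625
['top'] 1.9000000000000006 79.6875
['side', 'top'] 1.9000000000000006 280.5
side [[0.5929, -0.2157, 0.086], [0.541, -0.2178, 0.1]]
top [[0.5929, -0.2157, 0.086], [0.541, -0.2178, 0.1]]
```

View pics/t1.png

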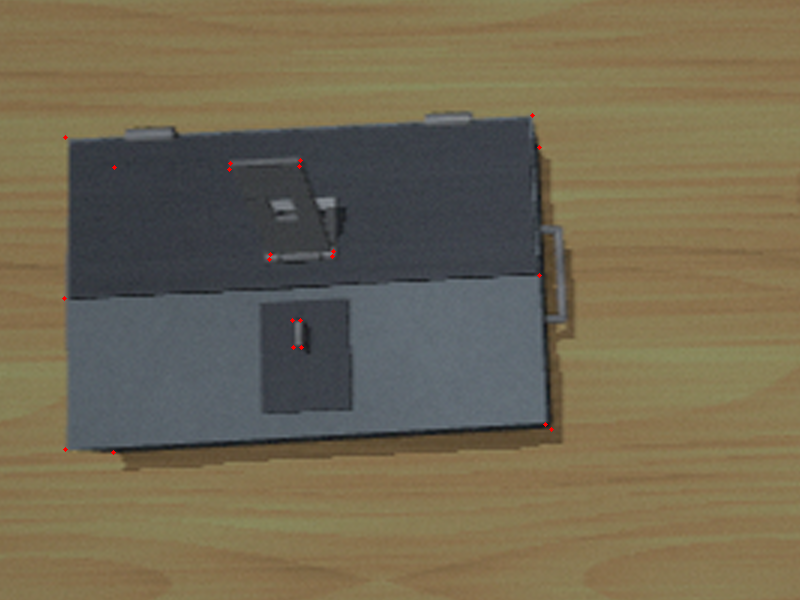

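View pics/s1.png

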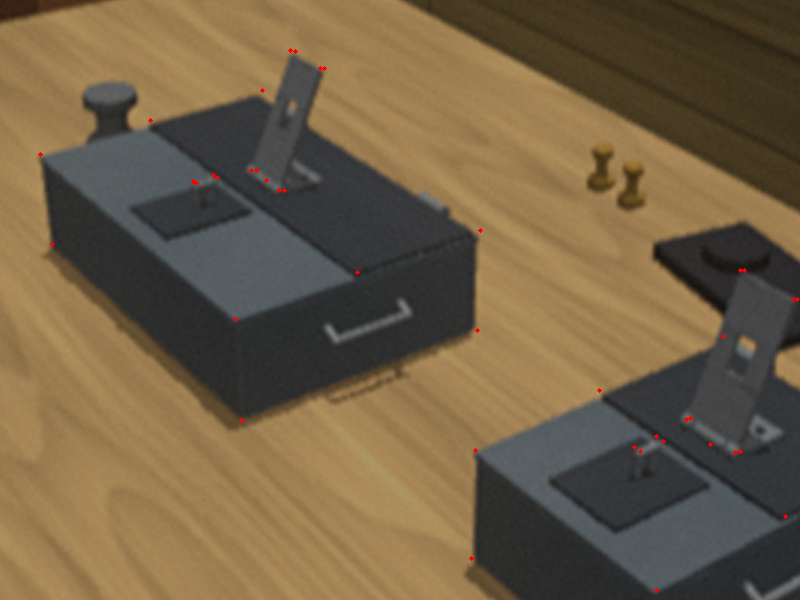

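>>> jog_arm([
  {"slide": [0,0,0],"rotation": [0,0,-6.6]},
  {"slide": [0,0,0],"rotation": [0,0,-6.6]},
  {"slide": [0,0,0],"rotation": [0,0,-6.6]},
  {"slide": [0,0,0],"rotation": [0,0,-6.6]},
  {"slide": [-22,-23,0]},
  {"slide": [-22,-23,0]},
  {"slide": [-22,-23,0]},
  {"slide": [-22,-23,0]},
  {"slide": [-22,-23,0]},
  {"slide": [-22,-23,0]},
  {"slide": [-22,-23,0]},
  {"slide": [-22,-23,0]},
  {"slide": [-22,-23,0]},
  {"slide": [-22,-23,0]},
  {"slide": [-22,-23,0]},
  {"slide": [-22,-23,0]},
  {"slide": [-22,-23,0]},
  {"slide": [-22,-23,0]},
  {"slide": [-22,-23,0]},
  {"slide": [-18,-18,0]},
], fingers=0)

```text
invalid input
```

```bash
cat > w.py <<'E'
from fit import *
from scipy.spatial.transform import Rotation as Ro
P=[.5256,.2103,.0268]
def where():
    s=state(); c,sn=np.cos(P[2]),np.sin(P[2]); d=np.array(s['tool_pos'])-[P[0],P[1],0]
    q=np.array(s['tool_rot']); R=Ro.from_quat(q[[1,2,3,0]]).as_matrix()
    print('t',s['time'],'case mm',np.round(1000*np.array([c*d[0]+sn*d[1],-sn*d[0]+c*d[1],d[2]]),1),'toolx deg',np.degrees(np.arctan2(R[1,0],R[0,0])),'z',R[:,2].round(3),'F',np.round(s['contact_force'],1),s['gripper_width'])
if __name__=='__main__': where()
E
python3 w.py
```

```text
t 1.5 case mm [-253.3  363.7  231.3] toolx deg 155.14564001444174 z [-0.  0. -1.] F [ 0.3 -0.1  1.1] 0.9987180727482827
```

>>> jog_arm([
  {"slide": [0,0,0],"rotation": [0,0,-6.6]},
  {"slide": [0,0,0],"rotation": [0,0,-6.6]},
  {"slide": [0,0,0],"rotation": [0,0,-6.6]},
  {"slide": [0,0,0],"rotation": [0,0,-6.6]},
  {"slide": [-22,-23,0],"rotation": [0,0,0]},
  {"slide": [-22,-23,0],"rotation": [0,0,0]},
  {"slide": [-22,-23,0],"rotation": [0,0,0]},
  {"slide": [-22,-23,0],"rotation": [0,0,0]},
  {"slide": [-22,-23,0],"rotation": [0,0,0]},
  {"slide": [-22,-23,0],"rotation": [0,0,0]},
  {"slide": [-22,-23,0],"rotation": [0,0,0]},
  {"slide": [-22,-23,0],"rotation": [0,0,0]},
  {"slide": [-22,-23,0],"rotation": [0,0,0]},
  {"slide": [-22,-23,0],"rotation": [0,0,0]},
  {"slide": [-22,-23,0],"rotation": [0,0,0]},
  {"slide": [-22,-23,0],"rotation": [0,0,0]},
  {"slide": [-22,-23,0],"rotation": [0,0,0]},
  {"slide": [-22,-23,0],"rotation": [0,0,0]},
  {"slide": [-22,-23,0],"rotation": [0,0,0]},
  {"slide": [-18,-18,0],"rotation": [0,0,0]},
], fingers=0)

```text
time: 3.17
tool_pos: [0.6218, 0.2117, 0.2313]
tool_rot: [0.0, -0.013, 1.0, -0.0]
contact_force: [1.0, 2.0, -0.2]
gripper_width: -0.001
```

```bash
python3 w.py
```

```text
t 3.1667 case mm [ 96.2  -1.2 231.3] toolx deg -178.51982318161566 z [ 0. -0. -1.] F [ 1.   2.  -0.2] -0.0007237515004135385
```

>>> jog_arm([
  {"slide": [0,1,20],"rotation": [0,0,0]},
  {"slide": [0,0,20],"rotation": [0,0,0]},
  {"slide": [0,0,20],"rotation": [0,0,0]},
  {"slide": [0,0,21],"rotation": [0,0,0]},
  {"slide": [10,0,0],"rotation": [0,0,0]},
  {"slide": [10,0,0],"rotation": [0,0,0]},
  {"slide": [8,0,0],"rotation": [0,0,0]},
  {"slide": [8,0,0],"rotation": [0,0,0]},
  {"slide": [8,0,0],"rotation": [0,0,0]},
  {"slide": [8,0,0],"rotation": [0,0,0]},
  {"slide": [8,0,0],"rotation": [0,0,0]},
  {"slide": [8,0,0],"rotation": [0,0,0]},
  {"slide": [0,0,0],"rotation": [0,0,0]},
])

```text
time: 4.25
tool_pos: [0.5508, 0.2129, 0.1503]
tool_rot: [-0.0, -0.014, 1.0, -0.0]
contact_force: [0.8, 0.5, -1.1]
gripper_width: 0.003
```

```bash
python3 w.py; python3 - <<'E'
from h import *
f=optics.grab_frame('side'); cv2.imwrite('pics/s2.png',cv2.resize(f['frame'][80:280,100:360],None,fx=3,fy=3))
E
```

```text
t 4.25 case mm [ 25.2   1.9 150.3] toolx deg -178.4250034277738 z [-0.001 -0.    -1.   ] F [ 0.8  0.5 -1.1] 0.0027957919332590848
```

View pics/s2.png

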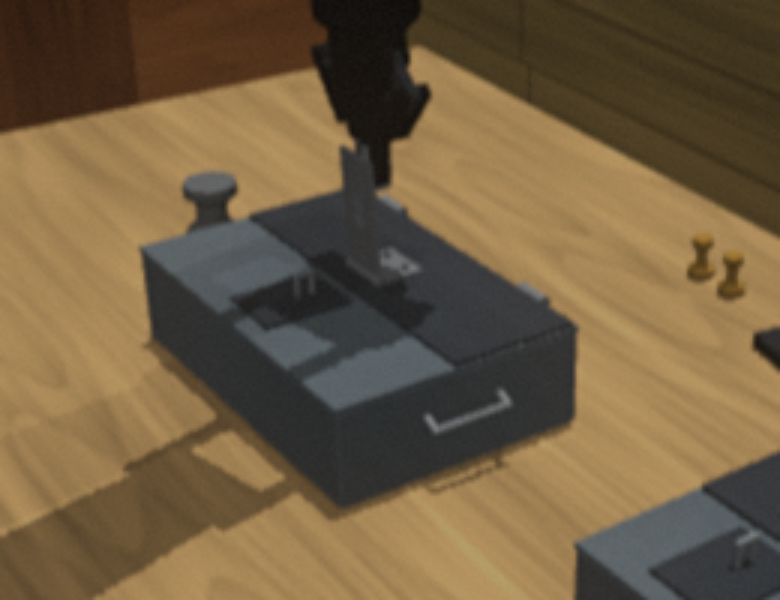

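>>> jog_arm([
  {"slide": [7,-1,0],"rotation": [0,0,0]},
  {"slide": [7,-1,0],"rotation": [0,0,0]},
  {"slide": [9,0,1],"rotation": [0,0,0]},
  {"slide": [9,0,2],"rotation": [0,0,0]},
  {"slide": [9,0,3],"rotation": [0,0,0]},
  {"slide": [9,0,4],"rotation": [0,0,0]},
  {"slide": [9,0,5],"rotation": [0,0,0]},
  {"slide": [9,0,6],"rotation": [0,0,0]},
  {"slide": [5,0,6],"rotation": [0,0,0]},
  {"slide": [5,0,6],"rotation": [0,0,0]},
  {"slide": [4,0,7],"rotation": [0,0,0]},
  {"slide": [4,0,7],"rotation": [0,0,0]},
  {"slide": [3,0,5],"rotation": [0,0,0]},
  {"slide": [0,0,4],"rotation": [0,0,0]},
  {"slide": [0,0,0],"rotation": [0,0,0]},
])

```text
time: 5.55
tool_pos: [0.4626, 0.2082, 0.0929]
tool_rot: [-0.001, -0.013, 1.0, -0.0]
contact_force: [-0.0, 0.4, -0.3]
gripper_width: 0.001
```

```bash
python3 w.py; python3 - <<'E'
from h import *
f=optics.grab_frame('side'); cv2.imwrite('pics/s3.png',cv2.resize(f['frame'][80:280,100:360],None,fx=3,fy=3))
E
```

```text
t 5.55 case mm [-63.1  -0.5  92.9] toolx deg -178.45619338218367 z [-0.002 -0.001 -1.   ] F [-0.   0.4 -0.3] 0.0007934041944769887
```

View pics/s3.png

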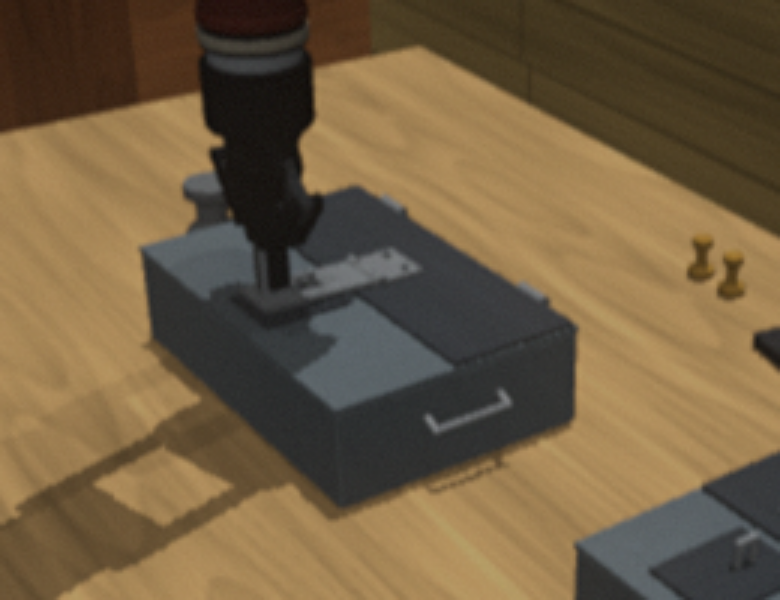

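Strap is nearly down, held by the fingers (tip at crop 270,290). Now the last few mm, gently.

>>> jog_arm([
  {"slide": [0,0,1],"rotation": [0,0,0]},
  {"slide": [0,0,1],"rotation": [0,0,0]},
  {"slide": [0,0,1],"rotation": [0,0,0]},
  {"slide": [0,0,1],"rotation": [0,0,0]},
  {"slide": [0,0,0],"rotation": [0,0,0]},
  {"slide": [0,0,0],"rotation": [0,0,0]},
])

```text
time: 6.1
tool_pos: [0.4635, 0.2084, 0.0903]
tool_rot: [-0.0, -0.013, 1.0, -0.0]
contact_force: [-0.4, -0.4, -0.0]
gripper_width: -0.001
```

```bash
python3 w.py
```

```text
t 6.1 case mm [-62.2  -0.3  90.3] toolx deg -178.4533999341149 z [-0. -0. -1.] F [-0.4 -0.4 -0. ] -0.0006349409463928972
```

>>> jog_arm([
  {"slide": [0,0,1],"rotation": [0,0,0]},
  {"slide": [0,0,1],"rotation": [0,0,0]},
  {"slide": [0,0,0],"rotation": [0,0,0]},
  {"slide": [0,0,0],"rotation": [0,0,0]},
])

```text
time: 6.43
tool_pos: [0.4633, 0.2083, 0.0882]
tool_rot: [-0.0, -0.013, 1.0, -0.0]
contact_force: [0.2, -0.3, -0.8]
gripper_width: 0.003
```

>>> jog_arm([
  {"slide": [0,0,1],"rotation": [0,0,0]},
  {"slide": [0,0,0],"rotation": [0,0,0]},
  {"slide": [0,0,0],"rotation": [0,0,0]},
])

```text
time: 6.68
tool_pos: [0.4635, 0.2084, 0.0879]
tool_rot: [-0.0, -0.014, 1.0, -0.0]
contact_force: [-2.4, -0.8, 5.3]
gripper_width: 0.002
```

Contact building; one more step.

>>> jog_arm([
  {"slide": [0,0,1],"rotation": [0,0,0]},
  {"slide": [0,0,0],"rotation": [0,0,0]},
  {"slide": [0,0,0],"rotation": [0,0,0]},
])

```text
time: 6.93
tool_pos: [0.4635, 0.2084, 0.0878]
tool_rot: [-0.0, -0.014, 1.0, -0.0]
contact_force: [-4.9, -1.0, 10.9]
gripper_width: -0.001
```

>>> jog_arm([
  {"slide": [0,0,-3],"rotation": [0,0,0]},
  {"slide": [0,0,-10],"rotation": [0,0,0]},
  {"slide": [0,0,-25],"rotation": [0,0,0]},
  {"slide": [0,0,-30],"rotation": [0,0,0]},
  {"slide": [0,0,-30],"rotation": [0,0,0]},
  {"slide": [0,0,-30],"rotation": [0,0,0]},
  {"slide": [0,25,0],"rotation": [0,0,0]},
  {"slide": [0,30,0],"rotation": [0,0,0]},
  {"slide": [0,30,0],"rotation": [0,0,0]},
  {"slide": [0,30,0],"rotation": [0,0,0]},
  {"slide": [0,30,0],"rotation": [0,0,0]},
  {"slide": [0,30,0],"rotation": [0,0,0]},
  {"slide": [0,30,0],"rotation": [0,0,0]},
  {"slide": [0,30,0],"rotation": [0,0,0]},
  {"slide": [0,30,0],"rotation": [0,0,0]},
  {"slide": [0,20,0],"rotation": [0,0,0]},
  {"slide": [0,0,0],"rotation": [0,0,0]},
  {"slide": [0,0,0],"rotation": [0,0,0]},
])

```text
time: 8.43
tool_pos: [0.4554, 0.4939, 0.2141]
tool_rot: [-0.0, -0.014, 1.0, -0.0]
contact_force: [-0.7, -0.0, -0.9]
gripper_width: -0.001
```

```bash
python3 w.py; python3 - <<'E'
from fit import *
import pickle
p=[.5256,.2103,.0268]; ims=[]; F={}
for c in('side','top'):
    f=F[c]=optics.grab_frame(c); m=silhouettes('long_hasp',c)
    for k,d in enumerate(m[:2]):
        A=np.arange(0,.4,.02); v=[np.abs(hull(f,pose(p,hasp(a)))-d['mask']).sum() for a in A]; print(c,d['score'],d['bbox'],A[np.argmin(v)],min(v),d['mask'].sum())
    print([(d['score'],np.round(d['uv'],1)) for d in place_of('short_hasp_tip',c)])
    im=cv2.resize(f['frame'],None,fx=3,fy=3,interpolation=cv2.INTER_CUBIC)
    for a,col in((0,(0,0,255)),(.1,(0,255,255))):
        for q in proj(f,pose(p,[X for X in hasp(a)])): cv2.circle(im,tuple(((q+.5)*3).astype(int)),1,col,-1)
    ims.append(im)
cv2.imwrite('pics/s4.png',ims[0][330:930,400:1200]);cv2.imwrite('pics/t4.png',ims[1][350:850,250:850])
D=pickle.load(open('d.pkl','rb'))
b=D['side']['f']['frame']; d=cv2.absdiff(b,F['side']['frame'])[195:265,360:405]; print('short region diff',d.mean(),d.max())
E
```

```text
t 8.4333 case mm [-62.5 285.4 214.1] toolx deg -178.3683891979871 z [-0.    -0.001 -1.   ] F [-0.7 -0.  -0.9] -0.0007516403217883626
side 0.57 [183.1, 169.1, 225.6, 185.2] 0.0 154.1875 339
[(0.56, array([388.2, 205.2]))]
top 0.74 [155.8, 180.8, 177.8, 235.9] 0.08 161.375 1032
[(0.55, array([399.1, 125.8]))]
short region diff 1.5732275132275133 8
```

View pics/s4.png

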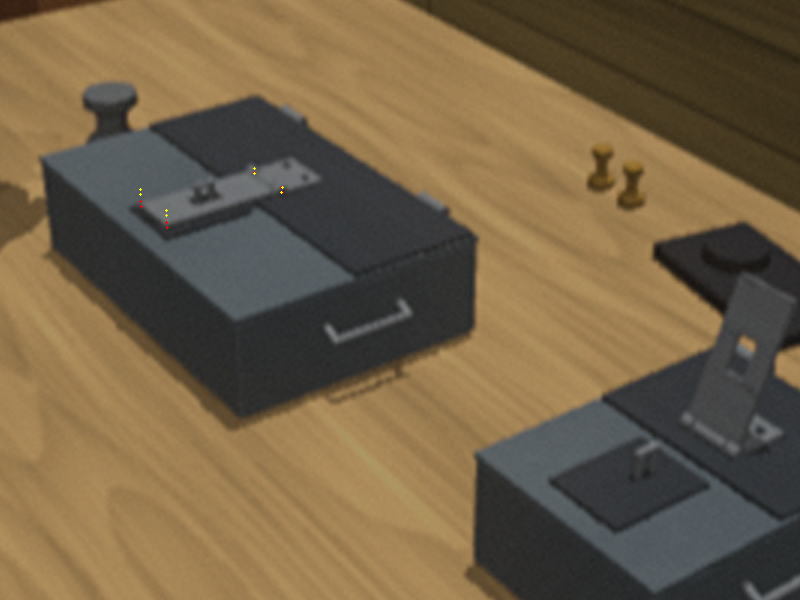

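View pics/t4.png

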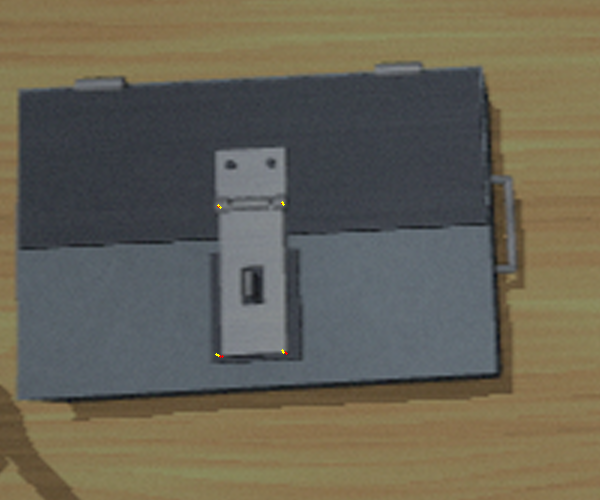

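```bash
python3 -c "
from h import *
print(manip.job_done(), state()['time'])"
```

```text
the job is handed in; nothing more can be done
the job is handed in; nothing more can be done
```

The long case's hasp now lies flat over its catch, and I left the short case's hasp standing. I handed the job in at about 9 s, against the 35 s limit; no verdict was reported.

**What I did:** With the fingers shut, I pushed the hasp over from behind and folded it down. I pressed it until it stopped, with the fingertips 88 mm above the bench (where a flat strap's top face should be) and about 11 N of upward force. I then lifted off and moved the arm clear.

**Last checks:**
- **Long hasp:** Both pictures show the strap flat with the staple through its slot. The side-view fit gave 0.00 rad. The top-view fit gave 0.08 rad, but the angle barely shows from above, so I relied on the side view and the press.
- **Short hasp:** It looks unchanged. The side picture around it differs from the first one only by noise (at most 8 grey levels of 255). The network's tip point moved about 5 px in the side view and 2 px in the top view. I put that down to its own scatter, as the arm never came near that hasp.

One move call was refused because of its format, before anything moved.

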